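Sort wiring hardware back into its bins

ROBOT

A 6-joint arm with a two-finger parallel gripper is mounted at the origin on the work surface. World frame = base frame: x ahead of the robot, y to its left, z up, the work surface at z = 0. Lengths are in m, angles in degrees, forces in N, time in s.
With the tool pointing down it reaches from about 0.375 to 0.9 m from the base axis. Payload 3.1 kg.
Tool frame: the origin (TCP) lies on the centre line of the jaws, within the pads' length; the fingertips stand 17 mm ahead of it and the grasp point (between the pads) lies 2 mm behind it; z points along the fingers, y is the line along which they close (so a half turn about z gives the same grasp; the last joint's range is limited). The gripper opens to 87 mm and grips with 3 to 60 N. Pads are 19 mm wide; open, the fingers measure 117 mm over their backs; the gripper's body (75 mm by 190 mm) begins 51 mm behind the grasp point.
Start: joints at [-86.373, 30.224, 82.088, -0, 67.689, -10.227], TCP at [0.15, -0.607, 0.24] pointing down, gripper open.
Joint ranges: [-176.69, 176.69], [-43.24, 126.21], [12.49, 139.97], [-82, 262], [0, 151.66], [-163.58, 163.58]. Speed limits (degrees/s): [159.86, 159.86, 180, 180, 180, 180].

INTERFACE

Orientations are given as a 3x3 rotation matrix whose columns are the frame's x, y, z axes.
In Python, from rig import bot, imaging, finder gives the robot as it stands. The module is installed in compiled form; this text tells all that it offers.
- The arm moves only by the tool play_rows, never from a script. Its argument "motion" is a list that holds one entry, the list of rows, each a list of 6 numbers: the shift along the tool's x, y, z in shares of 0.8 m (1.0 is 0.8 m), then the turn, a rotation vector about the tool's x, y, z in a scale on which 1.0 is 90 degrees. In form: [[[dx, dy, dz, wx, wy, wz], ...]]. A call has 1 to 8 rows; each row is the pose to reach, as a shift and turn from the pose commanded when the call began, along the tool's axes at that moment; what a row does not reach only later rows make up. A row lasts 1/12 s, in which the tool goes at most 41.7 mm and 7.16 degrees, less where a joint would pass 70% of its speed; a pose out of reach is approached as far as the arm can. No shift or turn number may pass 1 either way. A call with a gripper value outside its range is refused whole. "fingers" is the finger opening in m, from 0 to 0.087, set as the call begins (left out, the last holds). The fingers move at their own pace and stop on an object; the grip force is fixed at half the most. Time passes only in rows, so rows that repeat a pose let the fingers close. It gives the time, the measured TCP pose, the force, the opening and the grip force at its end, in the units of the state.
- bot.read_state(): the state, without advancing time (a new reading comes with each control period).
- imaging.capture(name): name is "scene" or "top" or "wrist"; returns a dict with "frame" (384x512x3 uint8, red, green, blue), "camera_matrix" (3x3 intrinsics, pixels), "R" (3x3) and "t" (3): a world point X has camera coordinates R X + t. Camera axes: x right, y down, z forward; pixel columns grow to the right and rows downward; lengths in m; the calibration is good to about 2 mm. A picture is of the moment at which its call begins. There is no depth.
- bot.hand_in(): hands the job in; it is judged then, once.
Trained networks look in the newest picture that a camera, given by its name, has taken for a name from the list of things; names that differ only in an ending like _2 or _b are one class to them, and where a whole thing is asked for, a point or a joint stands for the part that bears it (a point fixed in the world has none). Each returns a list of dicts, best first, with "confidence" (0 to 1); they miss things now and then, are a little off and sometimes report something else, mostly with a low value. They report only what shows in the picture. A call takes as long as a camera call.
- finder.recognise(camera, name): "at" ([x, y, z] in m, in world coordinates, good to about 4 mm: the middle of the surface that is visible of it).
- finder.outline_of(camera, name): "pixels" (384x512 bool, what is visible of it).
The state is a dict: "time_s": time; "joint_positions": joint angles; "qvel": joint speeds; "tau": joint torques, N m; "position": TCP position; "tcp_rot": TCP orientation; "force": force on the tool from outside, world axes, zero at the start; "moment": the same for the moment, N m; "opening": opening from 0.0 (shut) to 1.0 (fully open); "grasp_force": force on a finger pad.
Only numpy, scipy, OpenCV 4.12 (cv2) and the standard library are available. Lean on these libraries where they do the work, as an engineer would, in place of code of your own. Each camera call takes 0.05 s, during which the arm holds its last target. There are 200 camera calls.

TASK

Put the five loose parts on the bench away: both cable glands, both ferrite cores and the terminal block each go into the blue bin whose fixed sample on the ledge shows that kind of part. Set every part down on the floor of its bin the same way up as it stands now, beside the other and not leaning or lying on it, and leave the label printer and the phone where they are.

Things in the scene. Friction and masses are not known exactly. Their poses are not given: they have to be found in the camera images.
- gland_large: The larger cable gland, light grey plastic, standing thread down with its domed nut up. 52 mm tall; thread 40 mm in diameter (lowest 15 mm), then a collar 50 mm in diameter from 15 to 28 mm height (hexagonal in look, round to the touch), then a nut 44 mm in diameter up to 41 mm, narrowing to 30 mm at the top. Origin: centre of the underside, z up along its axis. About 90 g.
- gland_small: The smaller cable gland, same light grey shape. 38 mm tall; thread 25 mm in diameter (lowest 11 mm), collar 32 mm in diameter from 11 to 21 mm height (hexagonal in look, round to the touch), nut 28 mm in diameter up to 30 mm, narrowing to 19 mm at the top. Origin: centre of the underside, z up along its axis. About 35 g.
- core_large: The larger ferrite core: a plain dark ring lying flat, 56 mm outside diameter, 30 mm hole, 20 mm tall. Origin: centre of the underside, z up along its axis. About 180 g.
- core_small: The smaller ferrite core: a plain dark ring lying flat, 36 mm outside diameter, 20 mm hole, 15 mm tall. Origin: centre of the underside, z up along its axis. About 50 g.
- terminal: Rail terminal block: beige stepped plastic block, 62 mm long (its x), 26 mm wide (its y), 46 mm tall in the middle half of its length and 28 mm tall at both ends, with a screw head on each end step. Origin: centre of the underside, z up. About 70 g.
- bin_gland: Bin for cable glands: one of 3 alike blue open bins, fixed; known by its fixed sample, a grey gland 38 mm wide, 42 tall, on a ledge along its +x side (away from robot). Origin: centre of underside, on the bench; z up. Inside 130 (x) x 140 (y) mm about it, floor and walls 3 mm; rim 45 mm above bench, 30 on the ledge side. Ledge: x 68 to 113, y -45 to 45, 10 mm high, white card on top.
- bin_core: Bin for ferrite cores: one of 3 alike blue open bins, fixed; known by its fixed sample, a dark ring 43 mm wide, 18 tall, on a ledge along its +x side (away from robot). Origin: centre of underside, on the bench; z up. Inside 130 (x) x 140 (y) mm about it, floor and walls 3 mm; rim 45 mm above bench, 30 on the ledge side. Ledge: x 68 to 113, y -45 to 45, 10 mm high, white card on top.
- bin_terminal: Bin for terminal blocks: one of 3 alike blue open bins, fixed; known by its fixed sample, a beige stepped block 50 x 22 x 38 mm, on a ledge along its +x side (away from robot). Origin: centre of underside, on the bench; z up. Inside 130 (x) x 140 (y) mm about it, floor and walls 3 mm; rim 45 mm above bench, 30 on the ledge side. Ledge: x 68 to 113, y -45 to 45, 10 mm high, white card on top.
- label_printer: Bystander: black and yellow label printer, 79 x 134 x 118 mm (x, y, z), standing loose to the robot's right of the bins. Origin: centre of the underside. Leave it alone.
- phone: Bystander: dark phone lying flat, 72 x 148 x 8 mm (x, y, z), loose on the bench to the robot's left of the bins. Origin: centre of the underside. Leave it alone.

How it is judged (in metres and radians):
At the end, for the whole second after the job is handed in: Both glands are in the gland bin, both cores in the core bin and the terminal block in the terminal bin: each part's centre inside the bin's 130 x 140 mm opening, its underside within 6 mm of the bin's floor, its axis within 0.2 rad of upright, released and at rest (x of gland_large in the frame of bin_gland between -0.065 and 0.065 m and y of gland_large in the frame of bin_gland between -0.07 and 0.07 m and z of gland_large in the frame of bin_gland between -0.002 and 0.009 m and angle between each of gland_large, gland_small, core_large, core_small, terminal's own z axis and vertical below 0.2 rad and linear speed of each of gland_large, gland_small, core_large, core_small, terminal below 0.02 m/s and angular speed of each of gland_large, gland_small, core_large, core_small, terminal below 0.3 rad/s and x of gland_small in the frame of bin_gland between -0.065 and 0.065 m and y of gland_small in the frame of bin_gland between -0.07 and 0.07 m and z of gland_small in the frame of bin_gland between -0.002 and 0.009 m and x of core_large in the frame of bin_core between -0.065 and 0.065 m and y of core_large in the frame of bin_core between -0.07 and 0.07 m and z of core_large in the frame of bin_core between -0.002 and 0.009 m and x of core_small in the frame of bin_core between -0.065 and 0.065 m and y of core_small in the frame of bin_core between -0.07 and 0.07 m and z of core_small in the frame of bin_core between -0.002 and 0.009 m and x of terminal in the frame of bin_terminal between -0.065 and 0.065 m and y of terminal in the frame of bin_terminal between -0.07 and 0.07 m and z of terminal in the frame of bin_terminal between -0.002 and 0.009 m); the robot touches nothing.
It fails at once if label printer pushed more than 25 mm (distance of label_printer from where it was at the start of the episode above 0.025 m).
It fails at once if phone pushed more than 25 mm (distance of phone from where it was at the start of the episode above 0.025 m).
It also fails if it takes over 120 s, if anything falls off the work surface, if the arm or the gripper's body presses on something with over 40 N, if the wrist force passes 120 N, or if a joint passes its speed limit or range.

## Working session

There is one attempt and no reset: what is moved stays moved. The work goes in short steps, Python scripts to look and compute and a tool call to move; the robot and the scene stay as the last step left them, time stands still between calls to the robot, and variables do not carry over. Pictures are saved under pics/ and viewed, at most 14 in all, crops included, and the job is handed in when it is done.

Besides the shell and the picture viewer there is one more tool, called after "Call:" as name([rows], argument=value, ...), one row to a line, values as JSON. play_rows: Moves the arm, as the interface text tells. Its arguments: {"type":"object","properties":{"motion":{"type":"array"},"fingers":{"type":"number"}},"required":["motion"]}

```bash
mkdir -p pics; python3 - <<'E'
from rig import bot, imaging, finder
import cv2, numpy as np
s=bot.read_state(); print(s['time_s'],s['position'],s['tcp_rot'],s['opening'])
ims=[]
for c in ["scene","top"]:
    f=imaging.capture(c); cv2.imwrite(f'pics/{c}0.png',f['frame'][:,:,::-1])
    print(c,np.round(f['R'],3).tolist(),np.round(f['t'],3),np.round(f['camera_matrix'],1).tolist())
for n in ["gland_large","gland_small","core_large","core_small","terminal","bin_gland","bin_core","bin_terminal","label_printer","phone"]:
    for c in ["top","scene"]:
        print(n,c,[(np.round(d['at'],3).tolist(),round(d['confidence'],2)) for d in finder.recognise(c,n)][:4])
E
```

```text
0.0 [ 0.14964515 -0.60606952  0.23855293] [[ 9.70904859e-01  2.39465511e-01 -1.52036749e-04]
 [ 2.39465248e-01 -9.70902381e-01  2.22760403e-03]
 [ 3.85821496e-04 -2.19919910e-03 -9.99997507e-01]] 1.0000492383144206
scene [[-0.244, 0.97, 0.015], [0.668, 0.179, -0.722], [-0.703, -0.166, -0.692]] [ 0.113 -0.304  1.595] [[439.0, 0.0, 250.8], [0.0, 439.0, 180.0], [0.0, 0.0, 1.0]]
top [[-0.03, -1.0, -0.003], [-0.987, 0.03, -0.155], [0.155, -0.001, -0.988]] [0.017 0.509 1.638] [[490.2, 0.0, 258.1], [0.0, 490.2, 188.1], [0.0, 0.0, 1.0]]
gland_large top [([0.446, -0.012, 0.045], 0.7), ([0.647, -0.02, 0.004], 0.17)]
gland_large scene [([0.461, -0.017, 0.034], 0.79)]
gland_small top []
gland_small scene [([0.346, 0.275, 0.024], 0.49)]
core_large top [([0.336, -0.301, 0.02], 0.71)]
core_large scene [([0.338, -0.302, 0.022], 0.58)]
core_small top [([0.42, 0.13, 0.016], 0.44)]
core_small scene [([0.428, 0.129, 0.015], 0.46)]
terminal top [([0.408, -0.13, 0.031], 0.43)]
terminal scene [([0.429, -0.128, 0.027], 0.6), ([0.637, 0.258, 0.003], 0.5)]
bin_gland top [([0.653, 0.252, -0.001], 0.74)]
bin_gland scene [([0.64, 0.255, 0.005], 0.84), ([0.641, -0.251, 0.011], 0.54)]
bin_core top [([0.654, 0.256, 0.001], 0.7), ([0.648, -0.02, 0.004], 0.69), ([0.446, -0.012, 0.048], 0.55), ([0.333, -0.303, 0.022], 0.18)]
bin_core scene [([0.64, -0.017, 0.01], 0.88)]
bin_terminal top [([0.648, -0.252, 0.0], 0.91), ([0.647, -0.02, 0.005], 0.41)]
bin_terminal scene [([0.639, -0.252, 0.01], 0.77), ([0.638, -0.02, 0.014], 0.4)]
label_printer top [([0.53, -0.473, 0.113], 0.83)]
label_printer scene [([0.571, -0.464, 0.089], 0.55)]
phone top [([0.539, 0.462, 0.01], 0.88)]
phone scene [([0.543, 0.465, 0.01], 0.57)]
```

View pics/top0.png

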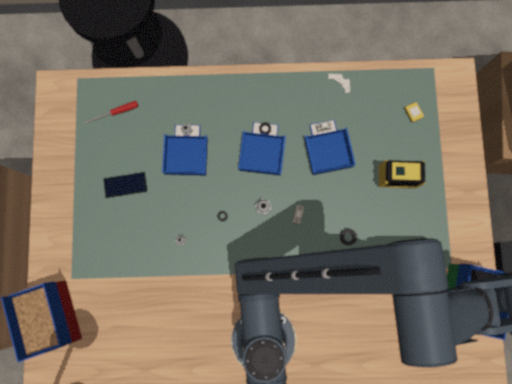

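View pics/scene0.png

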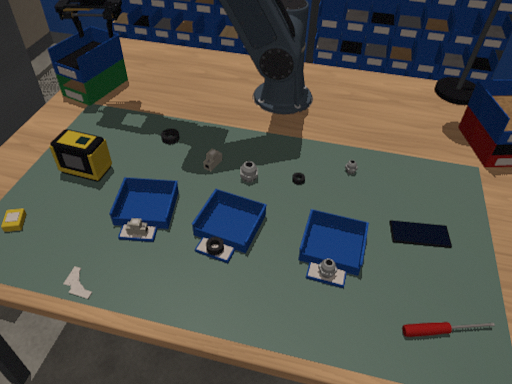

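Top view: gland sample ledge at (187,130), left bin. Core sample at (265,129), middle bin. Terminal sample at (323,127), right bin. Loose parts: large gland (263,206), small core (223,216), terminal (298,214), large core (348,236), small gland (181,239). The scene view agrees. Next I'll fit silhouettes in both views.

```bash
cat > h.py <<'E'
from rig import bot, imaging, finder
import cv2, numpy as np
from scipy.optimize import minimize
def cyl(r,z):
    a=np.linspace(0,2*np.pi,32,endpoint=False); return np.c_[r*np.cos(a),r*np.sin(a),np.full(32,z)]
def box(x,y,z0,z1): return np.array([[i*x,j*y,k] for i in(-1,1) for j in(-1,1) for k in(z0,z1)])
P={'gland_large':[np.r_[cyl(.02,0),cyl(.02,.015)],np.r_[cyl(.025,.015),cyl(.025,.028)],np.r_[cyl(.022,.028),cyl(.022,.041),cyl(.015,.052)]],
'gland_small':[np.r_[cyl(.0125,0),cyl(.0125,.011)],np.r_[cyl(.016,.011),cyl(.016,.021)],np.r_[cyl(.014,.021),cyl(.014,.03),cyl(.0095,.038)]],
'core_large':[np.r_[cyl(.028,0),cyl(.028,.02)]],'core_small':[np.r_[cyl(.018,0),cyl(.018,.015)]],
'terminal':[box(.031,.013,0,.028),box(.0155,.013,0,.046)],
'bin':[box(.068,.073,0,.03)]}
def sil(parts,x,y,yaw,f,S=4):
    c,s=np.cos(yaw),np.sin(yaw); R=np.array([[c,-s,0],[s,c,0],[0,0,1]])
    m=np.zeros((384*S,512*S),np.uint8)
    for p in parts:
        q=(p@R.T+[x,y,0])@f['R'].T+f['t']; q=q@f['camera_matrix'].T; q=q[:,:2]/q[:,2:]
        cv2.fillConvexPoly(m,cv2.convexHull(np.round((q+.5)*S-.5).astype(np.int32)),1)
    return cv2.resize(m.astype(np.float32),(512,384),interpolation=cv2.INTER_AREA)
def fit(name,masks,x0,yaw=False):
    parts=P[name]
    def cost(v):
        e=0
        for f,m in masks:
            s=sil(parts,v[0],v[1],v[2] if yaw else 0,f); e+=1-np.minimum(s,m).sum()/np.maximum(s,m).sum()
        return e/len(masks)
    best=None
    for y0 in (np.radians([0,30,60,90,120,150]) if yaw else [0]):
        st=np.array([x0[0],x0[1]]+([y0] if yaw else []));n=len(st)
        sx=np.vstack([st]+[st+np.eye(n)[i]*[.008,.008,.3][i] for i in range(n)])
        r=minimize(cost,st,method='Nelder-Mead',options=dict(initial_simplex=sx,xatol=2e-4,fatol=1e-4))
        if best is None or r.fun<best.fun: best=r
    return best
def mask(c,name,near=None,f=None):
    o=finder.outline_of(c,name)
    return [(d['pixels'].astype(np.float32),d['confidence']) for d in o]
E
cat > fit1.py <<'E'
from h import *
F={c:imaging.capture(c) for c in("top","scene")}
X={'gland_large':(.452,-.014),'gland_small':(.346,.275),'core_large':(.337,-.301),'core_small':(.424,.13),'terminal':(.415,-.129)}
def proj(f,p):
    q=f['camera_matrix']@(f['R']@np.array(p)+f['t']); return q[:2]/q[2]
for n,x in X.items():
    ms=[]
    for c,f in F.items():
        pc=proj(f,(*x,.015))
        for m,cf in mask(c,n):
            ys,xs=np.nonzero(m); d=np.hypot(xs.mean()-pc[0],ys.mean()-pc[1])
            if d<10: ms.append((f,m,c,cf)); break
    for sub in [ms]+([[k] for k in ms] if len(ms)>1 else []):
        if not sub: continue
        r=fit(n,[k[:2] for k in sub],x,n=='terminal'); print(n,[k[2] for k in sub],np.round(r.x,4),round(r.fun,3),[int(k[1].sum()) for k in sub])
# bins: blue colour mask
f=F['top']; hsv=cv2.cvtColor(f['frame'],cv2.COLOR_RGB2HSV)
b=cv2.inRange(hsv,(105,120,50),(130,255,255)); n,l,st,ce=cv2.connectedComponentsWithStats(b)
for n,x in {'bin_gland':(.645,.253),'bin_core':(.642,-.019),'bin_terminal':(.642,-.252)}.items():
    for m,cf in mask('top',n): 
        ys,xs=np.nonzero(m); pc=proj(f,(*x,.015))
        if np.hypot(xs.mean()-pc[0],ys.mean()-pc[1])>15: continue
        r=min((minimize(lambda v:1-np.minimum(s:=sil(P['bin'],*v,f),m).sum()/np.maximum(s,m).sum(),[*x,y0],method='Nelder-Mead',options=dict(initial_simplex=[[*x,y0],[x[0]+.01,x[1],y0],[x[0],x[1]+.01,y0],[*x,y0+.15]])) for y0 in(-.2,0,.2)),key=lambda r:r.fun)
        print(n,np.round(r.x,4),round(r.fun,3),round(cf,2),int(m.sum())); break
for i in range(1,len(st)):
    if st[i,4]>800:
        c=np.argwhere(l==i)[:,::-1].astype(np.float32); print('blue',ce[i],st[i,4],cv2.minAreaRect(c))
E
python3 fit1.py
```

```text
gland_large ['top', 'scene'] [ 0.446  -0.0129] 0.103 [156, 280]
gland_large ['top'] [ 0.446  -0.0129] 0.121 [156]
gland_large ['scene'] [ 0.4464 -0.0132] 0.079 [280]
gland_small ['top', 'scene'] [0.3405 0.2729] 0.13 [77, 145]
gland_small ['top'] [0.3412 0.2717] 0.072 [77]
gland_small ['scene'] [0.3382 0.2741] 0.099 [145]
core_large ['top', 'scene'] [ 0.3334 -0.3018] 0.191 [196, 217]
core_large ['top'] [ 0.3346 -0.3028] 0.222 [196]
core_large ['scene'] [ 0.3295 -0.3022] 0.105 [217]
terminal ['top', 'scene'] [ 0.4155 -0.1321  2.8557] 0.098 [167, 275]
terminal ['top'] [ 0.416  -0.1328 -0.2704] 0.097 [167]
terminal ['scene'] [ 0.4142 -0.132   2.8853] 0.081 [275]
bin_gland [ 0.6377  0.2539 -0.0463] 0.162 0.83 2039
bin_core [ 0.6358 -0.0159 -0.155 ] 0.163 0.65 2003
bin_terminal [ 0.6391 -0.2535  0.1725] 0.146 0.95 1962
blue [329.41681901 151.41864717] 1641 ((329.59613037109375, 150.98077392578125), (38.63488006591797, 44.32224655151367), 78.69007110595703)
blue [261.36228288 152.98076923] 1612 ((261.3692626953125, 152.54617309570312), (42.543914794921875, 38.946903228759766), 7.125016689300537)
blue [184.53222836 154.97360344] 1629 ((184.1887664794922, 154.7606964111328), (43.5723991394043, 38.573890686035156), 1.3971810340881348)
blue [ 37.49406839 319.79692952] 1433 ((36.04357147216797, 320.7884216308594), (68.02293395996094, 56.49253463745117), 75.0685806274414)
```

Units first: shifts go in shares of 0.8 m and turns go in shares of 90 degrees. So -0.252 m / 0.8 = -0.315, 0.25 m / 0.8 = 0.3125, -76.15 degrees / 90 = -0.8461.

Call:
play_rows([
  [[0.3125,-0.315,0,0,0,-0.8461],[0.3125,-0.315,0,0,0,-0.8461],[0.3125,-0.315,0,0,0,-0.8461],[0.3125,-0.315,0,0,0,-0.8461],[0.3125,-0.315,0,0,0,-0.8461],[0.3125,-0.315,0,0,0,-0.8461],[0.3125,-0.315,0,0,0,-0.8461],[0.3125,-0.315,0,0,0,-0.8461]],
])

```text
time_s: 2.52
position: [0.3216, -0.3191, 0.2398]
tcp_rot: [[0.318, 0.948, 0.001], [0.948, -0.318, -0.001], [-0.0, 0.001, -1.0]]
force: [0.9, -0.2, -0.1]
opening: 1.005
grasp_force: 0.0
```

Converted, 0.06 m / 0.8 = 0.075, 0.004 m / 0.8 = 0.005, -17 degrees / 90 = -0.1889.

Call:
play_rows([
  [[0.005,0,0.075,0,0,-0.1889],[0.005,0,0.075,0,0,-0.1889],[0.005,0,0.075,0,0,-0.1889],[0.005,0,0.075,0,0,-0.1889]],
])

```text
time_s: 2.85
position: [0.3222, -0.316, 0.1786]
tcp_rot: [[0.03, 1.0, -0.001], [1.0, -0.03, 0.002], [0.002, -0.001, -1.0]]
force: [-0.8, -0.1, -0.0]
opening: 0.996
grasp_force: 0.0
```

```bash
python3 - <<'E'
from h import *
s=bot.read_state(); print(s['time_s'],s['position'],np.round(s['tcp_rot'],3).tolist(),s['joint_positions'])
f=imaging.capture('wrist'); cv2.imwrite('pics/w0.png',f['frame'][:,:,::-1])
print(-f['R'].T@f['t'],np.round(f['R'],3).tolist(), f['camera_matrix'].tolist())
print(finder.recognise('wrist','core_large')[:2])
for m,c in mask('wrist','core_large')[:1]:
    r=fit('core_large',[(f,m)],(.333,-.302)); print(r.x,r.fun,c,m.sum())
E
```

```text
2.85 [ 0.3221553  -0.31597068  0.17863228] [[0.03, 1.0, -0.001], [1.0, -0.03, 0.002], [0.002, -0.001, -1.0]] [-5.86827106e+01  2.27526127e+01  1.09909731e+02 -4.40456351e-03
  4.74856653e+01 -5.69379239e+01]
[ 0.32411582 -0.23102961  0.32381617] [[1.0, -0.03, -0.002], [-0.028, -0.953, 0.303], [-0.011, -0.303, -0.953]] [[330.18575849218604, 0.0, 255.22822938871877], [0.0, 330.18575849218604, 196.12630030546245], [0.0, 0.0, 1.0]]
[{'at': [0.3338, -0.3015, 0.0227], 'confidence': 0.55}]
```

View pics/w0.png

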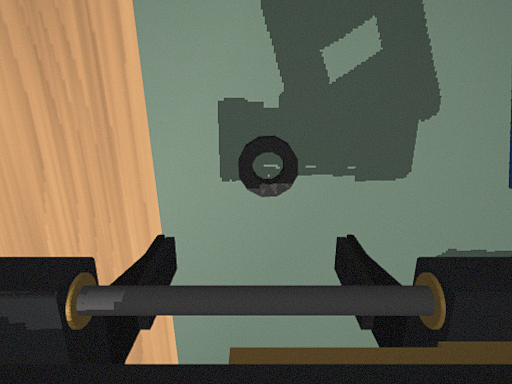

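Large core at wrist pixel (268,166), which is about (0.3335, -0.300), in agreement with the network. Descending now.

Converted, 0.158 m / 0.8 = 0.1975, 0.157 m / 0.8 = 0.1963, -1.7 degrees / 90 = -0.0189.

Call:
play_rows([
  [[0.01,0.0075,0.05,0,0,-0.0189],[0.02,0.0138,0.1,0,0,-0.0189],[0.02,0.0138,0.15,0,0,-0.0189],[0.02,0.0138,0.1813,0,0,-0.0189],[0.02,0.0138,0.1963,0,0,-0.0189],[0.02,0.0138,0.1975,0,0,-0.0189]],
])

```text
time_s: 3.5
position: [0.3333, -0.3013, 0.0196]
tcp_rot: [[0.004, 1.0, -0.002], [1.0, -0.004, 0.003], [0.003, -0.002, -1.0]]
force: [0.1, -0.3, -0.2]
opening: 1.002
grasp_force: 0.0
```

Call:
play_rows([
  [[0,0,0,0,0,0],[0,0,0,0,0,0],[0,0,0,0,0,0],[0,0,0,0,0,0],[0,0,0,0,0,0],[0,0,0,0,0,0]],
], fingers=0.04)

```text
time_s: 4.0
position: [0.3341, -0.3018, 0.0224]
tcp_rot: [[0.003, 1.0, 0.001], [1.0, -0.003, -0.002], [-0.002, 0.001, -1.0]]
force: [-0.0, 0.8, 6.6]
opening: 0.64
grasp_force: 30.0
```

Converted, -0.12 m / 0.8 = -0.15, -0.1 m / 0.8 = -0.125.

Call:
play_rows([
  [[0,0,-0.025,0,0,0],[0,0,-0.075,0,0,0],[0,0,-0.125,0,0,0],[0,0,-0.15,0,0,0]],
])

```text
time_s: 4.33
position: [0.3343, -0.302, 0.1448]
tcp_rot: [[0.002, 1.0, 0.002], [1.0, -0.002, -0.003], [-0.003, 0.002, -1.0]]
force: [0.3, -0.0, -2.8]
opening: 0.64
grasp_force: 30.0
```

```bash
cat > bins.py <<'E'
from h import *
F={c:imaging.capture(c) for c in("top","scene")}
a,b=.068,.073
B=[np.array([[-a,-b,0],[-a,b,0],[a,-b,0],[a,b,0],[-a,-b,.045],[-a,b,.045],[a,-b,.03],[a,b,.03],[a,-b,.045],[a,b,.045]])]
B2=[B[0][:8]]
for n,x in {'gland':(.645,.253),'core':(.642,-.019),'terminal':(.642,-.252)}.items():
    M={}
    for c,f in F.items():
        hsv=cv2.cvtColor(f['frame'],cv2.COLOR_RGB2HSV); bl=cv2.inRange(hsv,(100,110,30),(130,255,255))
        near=cv2.dilate((sil(B,*x,0,f)>0).astype(np.uint8),np.ones((9,9)))
        bl=bl*(near>0); k,l,st,ce=cv2.connectedComponentsWithStats(bl); i=1+np.argmax(st[1:,4])
        p=np.argwhere(l==i)[:,::-1].astype(np.int32); m=np.zeros((384,512),np.float32); cv2.fillConvexPoly(m,cv2.convexHull(p),1); M[c]=m
    for mod in (B,B2):
      for cs in (("top","scene"),("top",),("scene",)):
        def cost(v): 
            e=0
            for c in cs:
                s=sil(mod,*v,F[c]); e+=1-np.minimum(s,M[c]).sum()/np.maximum(s,M[c]).sum()
            return e/len(cs)
        r=min((minimize(cost,[*x,y],method='Nelder-Mead',options=dict(initial_simplex=[[*x,y],[x[0]+.01,x[1],y],[x[0],x[1]+.01,y],[*x,y+.15]])) for y in(-.15,0,.15)),key=lambda r:r.fun)
        print(n,cs,np.round(r.x,4),round(r.fun,3))
E
python3 bins.py
```

```text
gland ('top', 'scene') [ 0.639   0.2549 -0.0559] 0.092
gland ('top',) [ 0.6377  0.2548 -0.0625] 0.053
gland ('scene',) [ 0.6397  0.255  -0.0478] 0.131
gland ('top', 'scene') [ 0.6401  0.2554 -0.0421] 0.084
gland ('top',) [ 0.6399  0.255  -0.0356] 0.028
gland ('scene',) [ 0.6407  0.2542 -0.0482] 0.137
core ('top', 'scene') [ 0.6359 -0.0144 -0.1473] 0.086
core ('top',) [ 0.6355 -0.0139 -0.1415] 0.049
core ('scene',) [ 0.636  -0.0147 -0.149 ] 0.125
core ('top', 'scene') [ 0.6377 -0.0153 -0.1618] 0.091
core ('top',) [ 0.638  -0.0144 -0.1637] 0.042
core ('scene',) [ 0.6365 -0.0146 -0.1358] 0.138
terminal ('top', 'scene') [ 0.6354 -0.2501  0.1654] 0.084
terminal ('top',) [ 0.6344 -0.251   0.1665] 0.042
terminal ('scene',) [ 0.6359 -0.2486  0.1603] 0.122
terminal ('top', 'scene') [ 0.6369 -0.2507  0.1497] 0.086
terminal ('top',) [ 0.6369 -0.2519  0.1577] 0.034
terminal ('scene',) [ 0.6371 -0.2492  0.1451] 0.135
```

Converted, 0.238 m / 0.8 = 0.2975, 0.209 m / 0.8 = 0.2613, 8.9 degrees / 90 = 0.0989.

Call:
play_rows([
  [[0.0318,0.0375,0,0,0,0.0989],[0.0638,0.075,0,0,0,0.0989],[0.095,0.1125,0,0,0,0.0989],[0.1275,0.1488,0,0,0,0.0989],[0.1588,0.1863,0,0,0,0.0989],[0.19,0.2238,0,0,0,0.0989],[0.2225,0.2613,0,0,0,0.0989],[0.2538,0.2975,0,0,0,0.0989]],
])

```text
time_s: 5.1
position: [0.5723, -0.0968, 0.1392]
tcp_rot: [[0.157, 0.988, -0.004], [0.988, -0.157, 0.001], [0.001, -0.004, -1.0]]
force: [0.5, -0.9, -2.2]
opening: 0.64
grasp_force: 30.0
```

Converted, 0.116 m / 0.8 = 0.145, 0.06 m / 0.8 = 0.075.

Call:
play_rows([
  [[0.0375,0.0325,0,0,0,0],[0.075,0.0638,0,0,0,0],[0.075,0.0638,0.0125,0,0,0],[0.075,0.0638,0.0563,0,0,0],[0.075,0.0638,0.0938,0,0,0],[0.075,0.0638,0.125,0,0,0],[0.075,0.0638,0.1413,0,0,0],[0.075,0.0638,0.145,0,0,0]],
])

```text
time_s: 5.77
position: [0.6282, -0.0469, 0.0227]
tcp_rot: [[0.157, 0.988, -0.01], [0.988, -0.157, 0.003], [0.001, -0.01, -1.0]]
force: [-6.5, 2.0, 16.2]
opening: 0.641
grasp_force: 30.0
```

```bash
python3 - <<'E'
from h import *
s=bot.read_state(); print(s['time_s'],s['position'],s['force'])
f=imaging.capture('wrist'); g=imaging.capture('scene')
a=f['frame'][:,:,::-1]; b=cv2.resize(g['frame'][150:300,130:330,::-1],(400,300))
im=np.zeros((684,512,3),np.uint8); im[:384]=a; im[384:,:400]=b
cv2.imwrite('pics/c1.png',cv2.resize(im,(449,600)))
E
```

```text
5.7667 [ 0.62815496 -0.04687273  0.02273211] [-6.45035684  1.989289   16.15475589]
```

View pics/c1.png

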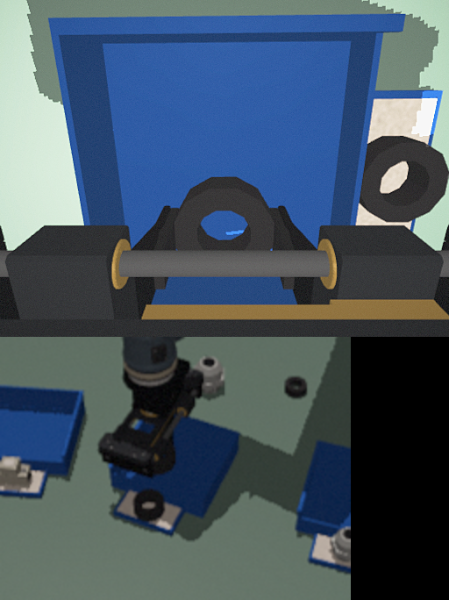

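The large core sits level on the bin floor, centred between the walls, with slight contact force. Releasing.

Converted, -0.12 m / 0.8 = -0.15, -0.1 m / 0.8 = -0.125.

Call:
play_rows([
  [[0,0,0,0,0,0],[0,0,0,0,0,0],[0,0,-0.0038,0,0,0],[0,0,-0.0125,0,0,0],[0,0,-0.0438,0,0,0],[0,0,-0.0875,0,0,0],[0,0,-0.125,0,0,0],[0,0,-0.15,0,0,0]],
], fingers=0.07)

```text
time_s: 6.53
position: [0.6338, -0.0482, 0.1498]
tcp_rot: [[0.157, 0.988, 0.006], [0.988, -0.157, -0.001], [-0.0, 0.006, -1.0]]
force: [0.3, -0.0, 0.1]
opening: 0.801
grasp_force: 0.0
```

Converted, -0.231 m / 0.8 = -0.2888, -0.198 m / 0.8 = -0.2475, -9 degrees / 90 = -0.1.

Call:
play_rows([
  [[0.0225,-0.0413,0,0,0,-0.1],[0.045,-0.0825,0,0,0,-0.1],[0.0688,-0.1238,0,0,0,-0.1],[0.0913,-0.165,0,0,0,-0.1],[0.115,-0.2063,0,0,0,-0.1],[0.1375,-0.2475,0,0,0,-0.1],[0.16,-0.2888,0,0,0,-0.1],[0.16,-0.2888,0,0,0,-0.1]],
], fingers=0.087)

```text
time_s: 7.2
position: [0.4155, 0.1178, 0.1459]
tcp_rot: [[-0.003, 1.0, -0.009], [1.0, 0.003, 0.001], [0.001, -0.009, -1.0]]
force: [-0.6, 0.0, 0.4]
opening: 1.002
grasp_force: 0.0
```

```bash
cat > look.py <<'E'
import sys
from h import *
n=sys.argv[1]; x=[float(v) for v in sys.argv[2:4]]; yaw=n=='terminal'
s=bot.read_state(); print(s['time_s'],np.round(s['position'],4),np.round(s['tcp_rot'],3).tolist())
f=imaging.capture('wrist')
print([(d['at'],d['confidence']) for d in finder.recognise('wrist',n)[:2]])
T=np.array(s['tcp_rot'])
for m,c in mask('wrist',n)[:1]:
    r=fit(n,[(f,m)],x,yaw); ys,xs=np.nonzero(m); print('fit',np.round(r.x,4),round(r.fun,3),round(c,2),xs.mean(),ys.mean())
    d=np.r_[r.x[:2],0.0]-np.r_[s['position'][:2],0]; print('tool d',np.round(T.T@d,4))
if len(sys.argv)>4: cv2.imwrite(f'pics/{sys.argv[4]}.png',f['frame'][:,:,::-1])
E
python3 look.py core_small .424 .13 w2
```

```text
7.2 [0.4155 0.1178 0.1459] [[-0.003, 1.0, -0.009], [1.0, 0.003, 0.001], [0.001, -0.009, -1.0]]
[([0.4197, 0.1263, 0.0134], 0.6)]
fit [0.4187 0.13  ] 0.227 0.84 261.2804557405784 177.48992112182296
tool d [ 0.0122  0.0032 -0.    ]
```

```bash
python3 look.py core_small .424 .13
```

```text
7.35 [0.4253 0.1152 0.1466] [[-0.0, 1.0, 0.004], [1.0, 0.0, -0.0], [-0.0, 0.004, -1.0]]
[([0.4188, 0.1267, 0.0128], 0.59)]
fit [0.4187 0.1297] 0.234 0.93 248.09228187919464 174.88338926174498
tool d [ 0.0145 -0.0065 -0.    ]
```

Converted, 0.125 m / 0.8 = 0.1563, 0.0135 m / 0.8 = 0.0169.

Call:
play_rows([
  [[0.0169,-0.0075,0.0438,0,0,0],[0.0169,-0.0075,0.0875,0,0,0],[0.0169,-0.0075,0.125,0,0,0],[0.0169,-0.0075,0.1475,0,0,0],[0.0169,-0.0075,0.155,0,0,0],[0.0169,-0.0075,0.1563,0,0,0],[0.0169,-0.0075,0.1563,0,0,0]],
], fingers=0.06)

```text
time_s: 8.08
position: [0.4189, 0.1281, 0.0205]
tcp_rot: [[0.002, 1.0, 0.0], [1.0, -0.002, 0.0], [0.0, 0.0, -1.0]]
force: [-0.3, 0.4, -0.6]
opening: 0.698
grasp_force: 0.0
```

Call:
play_rows([
  [[0,0,0,0,0,0],[0,0,0,0,0,0],[0,0,0,0,0,0],[0,0,0,0,0,0],[0,0,0,0,0,0],[0,0,0,0,0,0]],
], fingers=0.02)

```text
time_s: 8.58
position: [0.4186, 0.1285, 0.0213]
tcp_rot: [[0.001, 1.0, 0.002], [1.0, -0.001, 0.0], [0.0, 0.002, -1.0]]
force: [-0.3, 1.0, 5.6]
opening: 0.408
grasp_force: 30.0
```

Converted, -0.1 m / 0.8 = -0.125, -0.08 m / 0.8 = -0.1.

Call:
play_rows([
  [[0,0,-0.0125,0,0,0],[0,0,-0.05,0,0,0],[0,0,-0.1,0,0,0],[0,0,-0.125,0,0,0],[0,0,-0.125,0,0,0]],
])

```text
time_s: 9.0
position: [0.4204, 0.1288, 0.1241]
tcp_rot: [[0.001, 1.0, 0.008], [1.0, -0.001, 0.0], [0.0, 0.008, -1.0]]
force: [-0.0, -0.2, -0.1]
opening: 0.412
grasp_force: 30.0
```

Converted, 0.225 m / 0.8 = 0.2813, -0.106 m / 0.8 = -0.1325, 8.9 degrees / 90 = 0.0989.

Call:
play_rows([
  [[-0.0188,0.04,0,0,0,0.0989],[-0.0375,0.08,0,0,0,0.0989],[-0.0563,0.12,0,0,0,0.0989],[-0.075,0.16,0,0,0,0.0989],[-0.0938,0.2,0,0,0,0.0989],[-0.1125,0.24,0,0,0,0.0989],[-0.1325,0.2813,0,0,0,0.0989],[-0.1325,0.2813,0,0,0,0.0989]],
])

```text
time_s: 9.67
position: [0.6505, 0.0182, 0.1198]
tcp_rot: [[0.159, 0.987, 0.01], [0.987, -0.159, -0.002], [-0.001, 0.01, -1.0]]
force: [1.4, -0.4, -0.7]
opening: 0.408
grasp_force: 30.0
```

Call:
play_rows([
  [[0,0,0,0,0,0],[0,0,0.025,0,0,0],[0,0,0.0625,0,0,0],[0,0,0.0938,0,0,0],[0,0,0.1125,0,0,0],[0,0,0.12,0,0,0],[0,0,0.1206,0,0,0]],
])

```text
time_s: 10.25
position: [0.6395, 0.0235, 0.0236]
tcp_rot: [[0.155, 0.988, -0.007], [0.988, -0.155, 0.001], [-0.0, -0.007, -1.0]]
force: [-2.0, -0.2, 4.0]
opening: 0.408
grasp_force: 30.0
```

Call:
play_rows([
  [[0,0,0,0,0,0],[0,0,0,0,0,0],[0,0,-0.0038,0,0,0],[0,0,-0.0125,0,0,0],[0,0,-0.0438,0,0,0],[0,0,-0.0875,0,0,0],[0,0,-0.125,0,0,0],[0,0,-0.15,0,0,0]],
], fingers=0.05)

```text
time_s: 10.92
position: [0.6444, 0.0222, 0.1478]
tcp_rot: [[0.156, 0.988, 0.005], [0.988, -0.156, -0.001], [0.0, 0.005, -1.0]]
force: [0.5, 0.9, 0.1]
opening: 0.574
grasp_force: 0.0
```

Converted, -0.1865 m / 0.8 = -0.2331, -0.155 m / 0.8 = -0.1938, -8.9 degrees / 90 = -0.0989.

Call:
play_rows([
  [[-0.0175,-0.0388,0,0,0,-0.0989],[-0.035,-0.0775,0,0,0,-0.0989],[-0.0513,-0.1163,0,0,0,-0.0989],[-0.0688,-0.155,0,0,0,-0.0989],[-0.0863,-0.1938,0,0,0,-0.0989],[-0.1025,-0.2331,0,0,0,-0.0989],[-0.1025,-0.2331,0,0,0,-0.0989],[-0.1025,-0.2331,0,0,0,-0.0989]],
], fingers=0.087)

```text
time_s: 11.58
position: [0.4443, -0.0297, 0.1446]
tcp_rot: [[0.003, 1.0, -0.001], [1.0, -0.003, 0.0], [0.0, -0.001, -1.0]]
force: [0.6, -0.9, 1.3]
opening: 0.986
grasp_force: 0.0
```

```bash
python3 look.py gland_large .446 -.013 w3
```

```text
11.5833 [ 0.4443 -0.0297  0.1446] [[0.003, 1.0, -0.001], [1.0, -0.003, 0.0], [0.0, -0.001, -1.0]]
[([0.4491, -0.0106, 0.0462], 0.92), ([0.6308, -0.0426, 0.0235], 0.44)]
fit [ 0.4456 -0.012 ] 0.076 0.59 258.04836241199877 175.79951025405572
tool d [0.0177 0.0012 0.    ]
```

View pics/w3.png

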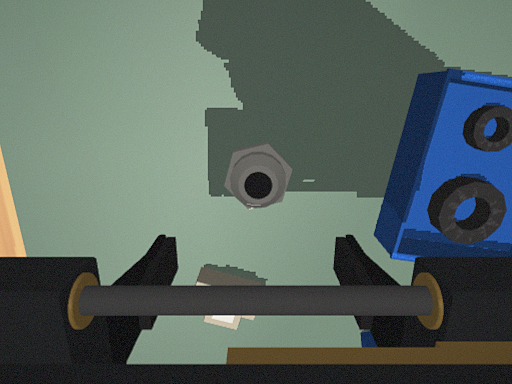

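Wrist view: the gland is at (258,178), standing. Both cores lie flat and apart in their bin at (490,128) and (467,210). Grasping the gland.

Call:
play_rows([
  [[0.0225,0,0.0438,0,0,0],[0.0225,0,0.0875,0,0,0],[0.0225,0,0.125,0,0,0],[0.0225,0,0.1475,0,0,0],[0.0225,0,0.1538,0,0,0],[0.0225,0,0.1544,0,0,0],[0.0225,0,0.1544,0,0,0]],
])

```text
time_s: 12.32
position: [0.4472, -0.0118, 0.0206]
tcp_rot: [[0.0, 1.0, 0.001], [1.0, -0.0, -0.0], [-0.0, 0.001, -1.0]]
force: [0.8, -0.2, -0.7]
opening: 0.995
grasp_force: 0.0
```

Call:
play_rows([
  [[0,0,0,0,0,0],[0,0,0,0,0,0],[0,0,0,0,0,0],[0,0,0,0,0,0],[0,0,0,0,0,0],[0,0,0,0,0,0]],
], fingers=0.035)

```text
time_s: 12.82
position: [0.4463, -0.0118, 0.0209]
tcp_rot: [[0.001, 1.0, 0.001], [1.0, -0.001, -0.0], [-0.0, 0.001, -1.0]]
force: [-0.3, -0.5, -0.2]
opening: 0.63
grasp_force: 0.0
```

Converted, -0.12 m / 0.8 = -0.15, -0.11 m / 0.8 = -0.1375.

Call:
play_rows([
  [[0,0,-0.0125,0,0,0],[0,0,-0.05,0,0,0],[0,0,-0.1,0,0,0],[0,0,-0.1375,0,0,0],[0,0,-0.15,0,0,0],[0,0,-0.15,0,0,0]],
])

```text
time_s: 13.32
position: [0.4476, -0.0121, 0.1432]
tcp_rot: [[0.001, 1.0, 0.006], [1.0, -0.001, -0.002], [-0.002, 0.006, -1.0]]
force: [0.0, 0.3, -0.9]
opening: 0.564
grasp_force: 30.0
```

```bash
python3 - <<'E'
from h import *
s=bot.read_state(); print(s['time_s'],s['position'],s['force'],s['grasp_force'])
f=imaging.capture('wrist'); g=imaging.capture('scene')
im=np.zeros((600,512,3),np.uint8); im[:284]=f['frame'][100:,:,::-1]; im[284:,:474]=cv2.resize(g['frame'][100:200,180:330,::-1],(474,316))
cv2.imwrite('pics/g1.png',im)
p=s['position']
for c,F in(('scene',g),):
  for m,cf in mask(c,'gland_large')[:1]:
    for z in np.arange(-.02,.03,.005)+p[2]-.021:
        parts=[q+[0,0,z] for q in P['gland_large']]; S=sil(parts,p[0],p[1],0,F); print(round(z,3),round(float(np.minimum(S,m).sum()/np.maximum(S,m).sum()),3),end=' | ')
E
```

```text
13.3167 [ 0.4476071  -0.01209162  0.14316991] [ 0.01947298  0.34921924 -0.94531552] 29.999733567237854
0.102 0.136 | 0.107 0.135 | 0.112 0.132 | 0.117 0.119 | 0.122 0.093 | 0.127 0.062 | 0.132 0.031 | 0.137 0.008 | 0.142 0.001 | 0.147 0.0 |
```

View pics/g1.png

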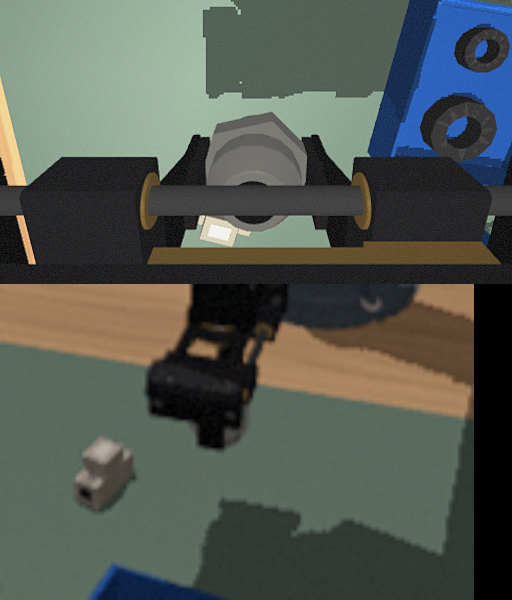

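The gland is held upright, and the cores remain fine. Moving to the gland bin. The held height is uncertain because the fingers closed as the lift began, so I will lower by force.

Converted, 0.234 m / 0.8 = 0.2925, 0.058 m / 0.8 = 0.0725, 2.4 degrees / 90 = 0.0267.

Call:
play_rows([
  [[0.0363,0.03,0,0,0,0.0267],[0.0725,0.06,0,0,0,0.0267],[0.11,0.09,0,0,0,0.0267],[0.1463,0.12,0,0,0,0.0267],[0.1825,0.15,0,0,0,0.0267],[0.2188,0.18,0,0,0,0.0267],[0.2563,0.21,0,0,0,0.0267],[0.2925,0.2413,0,0,0,0.0267]],
])

```text
time_s: 14.13
position: [0.6384, 0.2236, 0.1373]
tcp_rot: [[0.042, 0.999, -0.006], [0.999, -0.042, -0.001], [-0.001, -0.006, -1.0]]
force: [1.1, -0.4, -0.9]
opening: 0.565
grasp_force: 30.0
```

Converted, 0.104 m / 0.8 = 0.13, 0.102 m / 0.8 = 0.1275.

Call:
play_rows([
  [[0,0,0,0,0,0],[0,0,0,0,0,0],[0,0,0.0375,0,0,0],[0,0,0.075,0,0,0],[0,0,0.1063,0,0,0],[0,0,0.125,0,0,0],[0,0,0.1275,0,0,0],[0,0,0.13,0,0,0]],
])

```text
time_s: 14.8
position: [0.637, 0.2207, 0.0342]
tcp_rot: [[0.044, 0.999, -0.006], [0.999, -0.044, -0.001], [-0.001, -0.006, -1.0]]
force: [-0.1, 0.5, -0.8]
opening: 0.563
grasp_force: 30.0
```

```bash
python3 - <<'E'
from h import *
f=imaging.capture('wrist'); g=imaging.capture('scene')
im=np.zeros((600,512,3),np.uint8); im[:284]=f['frame'][100:,:,::-1]; im[284:,:474]=cv2.resize(g['frame'][190:290,270:420,::-1],(474,316))
cv2.imwrite('pics/g2.png',im); s=bot.read_state(); print(s['position'],s['force'])
E
```

```text
[0.63908453 0.22146391 0.03652416] [ 0.70769531 -0.84172842 -0.84389495]
```

View pics/g2.png

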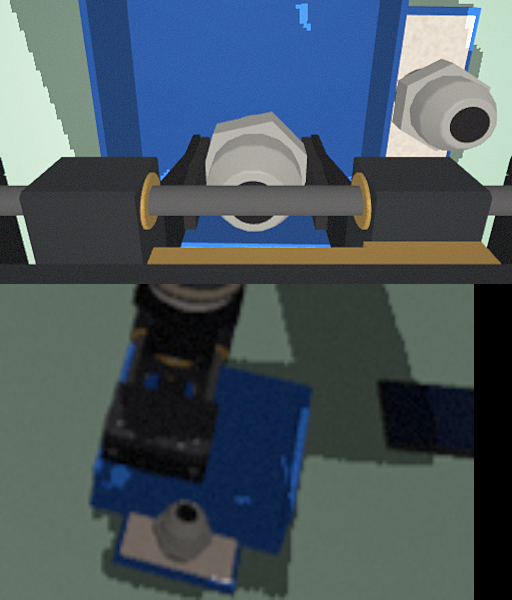

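The gland is centred between the bin walls and not yet in contact. Lowering further in small steps.

Converted, 0.005 m / 0.8 = 0.0063, 0.004 m / 0.8 = 0.005.

Call:
play_rows([
  [[0,0,0.0025,0,0,0],[0,0,0.005,0,0,0],[0,0,0.0063,0,0,0],[0,0,0.0063,0,0,0]],
])

```text
time_s: 15.23
position: [0.6394, 0.2222, 0.0321]
tcp_rot: [[0.043, 0.999, 0.001], [0.999, -0.043, 0.0], [0.0, 0.001, -1.0]]
force: [0.6, 1.3, -1.1]
opening: 0.564
grasp_force: 30.0
```

Converted, 0.003 m / 0.8 = 0.0038, 0.001 m / 0.8 = 0.0013.

Call:
play_rows([
  [[0,0,0.0013,0,0,0],[0,0,0.0025,0,0,0],[0,0,0.0038,0,0,0],[0,0,0.0038,0,0,0]],
])

```text
time_s: 15.57
position: [0.6395, 0.2222, 0.0298]
tcp_rot: [[0.043, 0.999, 0.001], [0.999, -0.043, 0.0], [0.0, 0.001, -1.0]]
force: [-1.6, -1.0, 4.5]
opening: 0.562
grasp_force: 30.0
```

Converted, 0.001 m / 0.8 = 0.0013.

Call:
play_rows([
  [[0,0,0.0013,0,0,0],[0,0,0.0013,0,0,0]],
])

```text
time_s: 15.73
position: [0.6395, 0.2222, 0.0297]
tcp_rot: [[0.043, 0.999, 0.001], [0.999, -0.043, 0.0], [0.0, 0.001, -1.0]]
force: [-1.9, 0.0, 8.6]
opening: 0.567
grasp_force: 30.0
```

Converted, -0.12 m / 0.8 = -0.15, -0.11 m / 0.8 = -0.1375.

Call:
play_rows([
  [[0,0,0,0,0,0],[0,0,0,0,0,0],[0,0,0,0,0,0],[0,0,-0.0125,0,0,0],[0,0,-0.05,0,0,0],[0,0,-0.0938,0,0,0],[0,0,-0.1375,0,0,0],[0,0,-0.15,0,0,0]],
], fingers=0.064)

```text
time_s: 16.4
position: [0.6426, 0.2228, 0.154]
tcp_rot: [[0.043, 0.999, 0.01], [0.999, -0.043, 0.002], [0.002, 0.01, -1.0]]
force: [1.3, 0.1, 0.2]
opening: 0.735
grasp_force: 0.0
```

Converted, -0.3 m / 0.8 = -0.375, -0.27 m / 0.8 = -0.3375, -2.4 degrees / 90 = -0.0267.

Call:
play_rows([
  [[0.0038,-0.0475,0,0,0,-0.0267],[0.0075,-0.0963,0,0,0,-0.0267],[0.0113,-0.145,0,0,0,-0.0267],[0.015,-0.1938,0,0,0,-0.0267],[0.0188,-0.2425,0,0,0,-0.0267],[0.0225,-0.2913,0,0,0,-0.0267],[0.025,-0.3375,0,0,0,-0.0267],[0.025,-0.375,0,0,0,-0.0267]],
], fingers=0.06)

```text
time_s: 17.07
position: [0.3369, 0.2546, 0.1476]
tcp_rot: [[0.0, 1.0, -0.002], [1.0, -0.0, -0.001], [-0.001, -0.002, -1.0]]
force: [0.4, -0.2, 0.3]
opening: 0.689
grasp_force: 0.0
```

Call:
play_rows([
  [[0,0,0,0,0,0],[0,0,0,0,0,0]],
])

```text
time_s: 17.23
position: [0.3385, 0.2549, 0.1478]
tcp_rot: [[-0.001, 1.0, -0.001], [1.0, 0.001, -0.0], [-0.0, -0.001, -1.0]]
force: [0.7, -0.1, -0.2]
opening: 0.694
grasp_force: 0.0
```

```bash
python3 look.py gland_small .34 .273 w4
```

```text
17.2333 [0.3385 0.2549 0.1478] [[-0.001, 1.0, -0.001], [1.0, 0.001, -0.0], [-0.0, -0.001, -1.0]]
[([0.3459, 0.2767, 0.033], 0.65)]
fit [0.3396 0.274 ] 0.084 0.88 257.9440124416796 171.34992223950232
tool d [ 0.0191  0.0012 -0.    ]
```

View pics/w4.png

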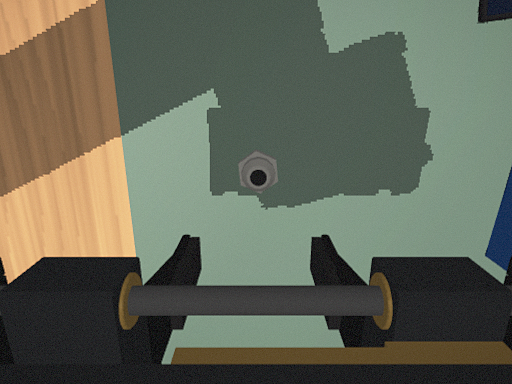

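The small gland is at pixel (258,172), standing clear. Grasping.

Converted, 0.127 m / 0.8 = 0.1588, 0.019 m / 0.8 = 0.0238.

Call:
play_rows([
  [[0.0238,0.0013,0.0438,0,0,0],[0.0238,0.0013,0.0875,0,0,0],[0.0238,0.0013,0.125,0,0,0],[0.0238,0.0013,0.15,0,0,0],[0.0238,0.0013,0.1581,0,0,0],[0.0238,0.0013,0.1588,0,0,0],[0.0238,0.0013,0.1588,0,0,0]],
])

```text
time_s: 17.97
position: [0.3424, 0.274, 0.0205]
tcp_rot: [[0.002, 1.0, 0.0], [1.0, -0.002, 0.0], [0.0, 0.0, -1.0]]
force: [-0.3, 0.2, 0.7]
opening: 0.689
grasp_force: 0.0
```

Call:
play_rows([
  [[0,0,0,0,0,0],[0,0,0,0,0,0],[0,0,0,0,0,0],[0,0,0,0,0,0],[0,0,0,0,0,0],[0,0,0,0,0,0],[0,0,0,0,0,0],[0,0,0,0,0,0]],
], fingers=0.018)

```text
time_s: 18.63
position: [0.3416, 0.274, 0.0211]
tcp_rot: [[0.001, 1.0, 0.001], [1.0, -0.001, 0.0], [0.0, 0.001, -1.0]]
force: [0.9, -0.4, 6.1]
opening: 0.355
grasp_force: 30.0
```

Converted, -0.12 m / 0.8 = -0.15, -0.11 m / 0.8 = -0.1375.

Call:
play_rows([
  [[0,0,-0.0125,0,0,0],[0,0,-0.05,0,0,0],[0,0,-0.1,0,0,0],[0,0,-0.1375,0,0,0],[0,0,-0.15,0,0,0]],
])

```text
time_s: 19.05
position: [0.3428, 0.2747, 0.144]
tcp_rot: [[0.001, 1.0, 0.006], [1.0, -0.001, 0.003], [0.003, 0.006, -1.0]]
force: [0.9, -0.5, 0.0]
opening: 0.356
grasp_force: 30.0
```

Converted, 0.3 m / 0.8 = 0.375, 0.018 m / 0.8 = 0.0225, 2.4 degrees / 90 = 0.0267.

Call:
play_rows([
  [[0.0025,0.0438,0,0,0,0.0267],[0.005,0.0913,0,0,0,0.0267],[0.0088,0.14,0,0,0,0.0267],[0.0113,0.1888,0,0,0,0.0267],[0.0138,0.2375,0,0,0,0.0267],[0.0175,0.285,0,0,0,0.0267],[0.02,0.3325,0,0,0,0.0267],[0.0225,0.375,0,0,0,0.0267]],
])

```text
time_s: 19.72
position: [0.6433, 0.2914, 0.1401]
tcp_rot: [[0.043, 0.999, -0.0], [0.999, -0.043, -0.0], [-0.0, -0.0, -1.0]]
force: [1.5, 0.7, -0.6]
opening: 0.354
grasp_force: 30.0
```

Converted, 0.116 m / 0.8 = 0.145, 0.114 m / 0.8 = 0.1425.

Call:
play_rows([
  [[0,0,0,0,0,0],[0,0,0,0,0,0],[0,0,0.0375,0,0,0],[0,0,0.075,0,0,0],[0,0,0.1125,0,0,0],[0,0,0.1375,0,0,0],[0,0,0.1425,0,0,0],[0,0,0.145,0,0,0]],
])

```text
time_s: 20.38
position: [0.6387, 0.2915, 0.0234]
tcp_rot: [[0.042, 0.999, -0.005], [0.999, -0.042, -0.001], [-0.001, -0.005, -1.0]]
force: [-0.1, -0.4, -0.0]
opening: 0.353
grasp_force: 30.0
```

Converted, 0.001 m / 0.8 = 0.0013, 0.0005 m / 0.8 = 0.0006.

Call:
play_rows([
  [[0,0,0.0006,0,0,0],[0,0,0.0013,0,0,0],[0,0,0.0013,0,0,0]],
])

```text
time_s: 20.63
position: [0.6422, 0.292, 0.0252]
tcp_rot: [[0.043, 0.999, 0.002], [0.999, -0.043, 0.001], [0.001, 0.002, -1.0]]
force: [0.1, 1.0, -0.0]
opening: 0.357
grasp_force: 30.0
```

Converted, 0.0015 m / 0.8 = 0.0019, 0.001 m / 0.8 = 0.0013.

Call:
play_rows([
  [[0,0,0.0013,0,0,0],[0,0,0.0019,0,0,0],[0,0,0.0019,0,0,0]],
])

```text
time_s: 20.88
position: [0.6419, 0.2918, 0.0229]
tcp_rot: [[0.043, 0.999, 0.001], [0.999, -0.043, 0.0], [0.001, 0.001, -1.0]]
force: [0.3, 0.3, 2.0]
opening: 0.357
grasp_force: 30.0
```

Converted, -0.125 m / 0.8 = -0.1563, -0.11 m / 0.8 = -0.1375.

Call:
play_rows([
  [[0,0,0,0,0,0],[0,0,0,0,0,0],[0,0,0,0,0,0],[0,0,-0.0125,0,0,0],[0,0,-0.05,0,0,0],[0,0,-0.0938,0,0,0],[0,0,-0.1375,0,0,0],[0,0,-0.1563,0,0,0]],
], fingers=0.046)

```text
time_s: 21.55
position: [0.644, 0.2925, 0.1531]
tcp_rot: [[0.043, 0.999, 0.008], [0.999, -0.043, 0.002], [0.003, 0.008, -1.0]]
force: [0.7, 0.1, -0.1]
opening: 0.526
grasp_force: 0.0
```

Converted, -0.272 m / 0.8 = -0.34, -0.075 m / 0.8 = -0.0938, -56 degrees / 90 = -0.6222.

Call:
play_rows([
  [[-0.0425,-0.0188,0,0,0,-0.0778],[-0.085,-0.0375,0,0,0,-0.1556],[-0.1275,-0.0563,0,0,0,-0.2333],[-0.17,-0.075,0,0,0,-0.3111],[-0.2125,-0.0938,0,0,0,-0.3889],[-0.255,-0.1113,0,0,0,-0.4667],[-0.2975,-0.13,0,0,0,-0.5444],[-0.34,-0.1488,0,0,0,-0.6222]],
], fingers=0.07)

```text
time_s: 22.22
position: [0.5112, 0.0256, 0.1478]
tcp_rot: [[-0.804, 0.595, 0.001], [0.595, 0.804, -0.0], [-0.001, 0.0, -1.0]]
force: [-0.3, 0.1, 0.4]
opening: 0.805
grasp_force: 0.0
```

Converted, -0.177 m / 0.8 = -0.2213, -0.136 m / 0.8 = -0.17, -20 degrees / 90 = -0.2222.

Call:
play_rows([
  [[-0.0075,-0.0425,0,0,0,-0.0778],[-0.015,-0.085,0,0,0,-0.1556],[-0.0238,-0.1275,0,0,0,-0.2222],[-0.0313,-0.17,0,0,0,-0.2222],[-0.0413,-0.2213,0,0,0,-0.2222],[-0.0413,-0.2213,0,0,0,-0.2222],[-0.0413,-0.2213,0,0,0,-0.2222],[-0.0413,-0.2213,0,0,0,-0.2222]],
])

```text
time_s: 22.88
position: [0.4323, -0.1345, 0.1475]
tcp_rot: [[-0.956, 0.292, 0.001], [0.292, 0.956, 0.0], [-0.001, 0.0, -1.0]]
force: [-0.5, 0.5, -0.8]
opening: 0.804
grasp_force: 0.0
```

```bash
python3 look.py terminal .4155 -.132 w5
```

```text
22.8833 [ 0.4323 -0.1345  0.1475] [[-0.956, 0.292, 0.001], [0.292, 0.956, 0.0], [-0.001, 0.0, -1.0]]
[([0.4089, -0.1287, 0.0465], 0.58)]
fit [ 0.4158 -0.1306 -0.2846] 0.042 0.95 252.9678843837816 173.54877559213168
tool d [ 0.0169 -0.0011 -0.    ]
```

View pics/w5.png

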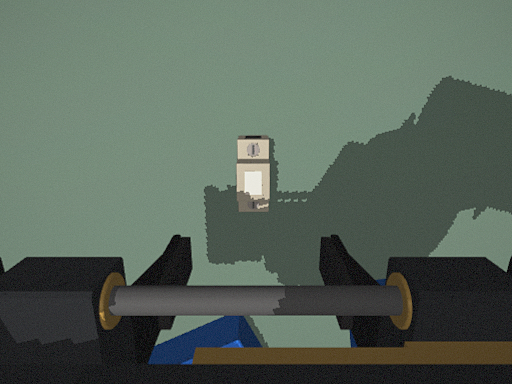

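The terminal is at pixel (253,173), aligned with the jaws. Grasping.

Converted, 0.121 m / 0.8 = 0.1513, 0.017 m / 0.8 = 0.0213.

Call:
play_rows([
  [[0.0213,-0.0013,0.0438,0,0,0],[0.0213,-0.0013,0.0875,0,0,0],[0.0213,-0.0013,0.125,0,0,0],[0.0213,-0.0013,0.145,0,0,0],[0.0213,-0.0013,0.1513,0,0,0],[0.0213,-0.0013,0.1513,0,0,0]],
], fingers=0.05)

```text
time_s: 23.53
position: [0.4154, -0.129, 0.0249]
tcp_rot: [[-0.958, 0.288, -0.002], [0.288, 0.958, 0.002], [0.003, 0.001, -1.0]]
force: [-0.7, 0.0, 0.6]
opening: 0.579
grasp_force: 0.0
```

Call:
play_rows([
  [[0,0,0,0,0,0],[0,0,0,0,0,0],[0,0,0,0,0,0],[0,0,0,0,0,0],[0,0,0,0,0,0],[0,0,0,0,0,0],[0,0,0,0,0,0],[0,0,0,0,0,0]],
], fingers=0.015)

```text
time_s: 24.2
position: [0.4161, -0.1307, 0.0269]
tcp_rot: [[-0.957, 0.291, 0.002], [0.291, 0.957, -0.001], [-0.002, -0.0, -1.0]]
force: [1.2, 1.1, 6.7]
opening: 0.296
grasp_force: 30.0
```

Converted, -0.12 m / 0.8 = -0.15, -0.11 m / 0.8 = -0.1375.

Call:
play_rows([
  [[0,0,-0.0125,0,0,0],[0,0,-0.05,0,0,0],[0,0,-0.1,0,0,0],[0,0,-0.1375,0,0,0],[0,0,-0.15,0,0,0]],
])

```text
time_s: 24.62
position: [0.4171, -0.1313, 0.1498]
tcp_rot: [[-0.957, 0.291, 0.006], [0.291, 0.957, -0.004], [-0.007, -0.002, -1.0]]
force: [0.2, -0.8, -0.5]
opening: 0.296
grasp_force: 30.0
```

Converted, -0.246 m / 0.8 = -0.3075, -0.0505 m / 0.8 = -0.0631, -26 degrees / 90 = -0.2889.

Call:
play_rows([
  [[-0.0438,-0.0088,0,0,0,-0.0667],[-0.0875,-0.0175,0,0,0,-0.1333],[-0.1313,-0.0263,0,0,0,-0.2],[-0.175,-0.035,0,0,0,-0.2667],[-0.2188,-0.045,0,0,0,-0.2889],[-0.2625,-0.0538,0,0,0,-0.2889],[-0.3075,-0.0631,0,0,0,-0.2889],[-0.3075,-0.0631,0,0,0,-0.2889]],
])

```text
time_s: 25.28
position: [0.6427, -0.2548, 0.1465]
tcp_rot: [[-0.987, -0.157, 0.009], [-0.157, 0.988, -0.006], [-0.008, -0.007, -1.0]]
force: [0.7, -0.7, -0.7]
opening: 0.3
grasp_force: 30.0
```

Converted, 0.115 m / 0.8 = 0.1438, 0.11 m / 0.8 = 0.1375.

Call:
play_rows([
  [[0,0,0,0,0,0],[0,0,0,0,0,0],[0,0,0.0375,0,0,0],[0,0,0.075,0,0,0],[0,0,0.1125,0,0,0],[0,0,0.1375,0,0,0],[0,0,0.1438,0,0,0],[0,0,0.1438,0,0,0]],
])

```text
time_s: 25.95
position: [0.6336, -0.2486, 0.0304]
tcp_rot: [[-0.987, -0.159, -0.005], [-0.159, 0.987, 0.003], [0.004, 0.003, -1.0]]
force: [0.5, -0.1, -0.6]
opening: 0.295
grasp_force: 30.0
```

Converted, 0.002 m / 0.8 = 0.0025, 0.001 m / 0.8 = 0.0013.

Call:
play_rows([
  [[0,0,0.0013,0,0,0],[0,0,0.0025,0,0,0],[0,0,0.0025,0,0,0]],
])

```text
time_s: 26.2
position: [0.6359, -0.2499, 0.0296]
tcp_rot: [[-0.987, -0.158, -0.0], [-0.158, 0.987, 0.0], [0.0, 0.0, -1.0]]
force: [0.2, 0.0, 0.2]
opening: 0.304
grasp_force: 30.0
```

Converted, 0.0015 m / 0.8 = 0.0019, 0.001 m / 0.8 = 0.0013.

Call:
play_rows([
  [[0,0,0.0013,0,0,0],[0,0,0.0019,0,0,0],[0,0,0.0019,0,0,0]],
])

```text
time_s: 26.45
position: [0.6361, -0.2499, 0.0294]
tcp_rot: [[-0.987, -0.159, -0.001], [-0.159, 0.987, 0.0], [0.0, 0.0, -1.0]]
force: [-1.8, 1.0, 8.2]
opening: 0.298
grasp_force: 30.0
```

Converted, -0.14 m / 0.8 = -0.175, -0.11 m / 0.8 = -0.1375.

Call:
play_rows([
  [[0,0,0,0,0,0],[0,0,0,0,0,0],[0,0,0,0,0,0],[0,0,-0.0125,0,0,0],[0,0,-0.05,0,0,0],[0,0,-0.0938,0,0,0],[0,0,-0.1375,0,0,0],[0,0,-0.175,0,0,0]],
], fingers=0.042)

```text
time_s: 27.12
position: [0.6367, -0.2504, 0.1703]
tcp_rot: [[-0.987, -0.158, 0.002], [-0.158, 0.987, -0.001], [-0.001, -0.001, -1.0]]
force: [0.8, -0.9, -0.4]
opening: 0.478
grasp_force: 0.0
```

Converted, 0.19 m / 0.8 = 0.2375, 0.16 m / 0.8 = 0.2.

Call:
play_rows([
  [[0.05,0,-0.025,0,0,0],[0.1,0,-0.05,0,0,0],[0.15,0,-0.075,0,0,0],[0.2,0,-0.1,0,0,0],[0.2375,0,-0.125,0,0,0],[0.2375,0,-0.125,0,0,0]],
])

```text
time_s: 27.62
position: [0.445, -0.281, 0.2712]
tcp_rot: [[-0.988, -0.156, 0.001], [-0.156, 0.988, -0.003], [-0.0, -0.003, -1.0]]
force: [-0.3, 0.3, -0.3]
opening: 0.485
grasp_force: 0.0
```

```bash
python3 - <<'E'
from h import *
s=bot.read_state(); print(s['time_s'],s['position'],s['force'])
g=imaging.capture('scene'); t=imaging.capture('top')
im=np.zeros((600,800,3),np.uint8); im[:330]=cv2.resize(g['frame'][165:297,90:410,::-1],(800,330),interpolation=cv2.INTER_CUBIC); im[330:,:]=cv2.resize(t['frame'][118:199,140:380,::-1],(800,270),interpolation=cv2.INTER_CUBIC)
cv2.imwrite('pics/end.png',im)
for n in P:
    if n!='bin': print(n,[(d['at'],d['confidence']) for c in('scene','top') for d in finder.recognise(c,n)[:1]])
E
```

```text
27.6167 [ 0.44503137 -0.2810213   0.27124948] [-0.27335961  0.34328423 -0.32697016]
gland_large [([0.6508, 0.2144, 0.0437], 0.91), ([0.6371, 0.2199, 0.051], 0.45)]
gland_small [([0.6473, 0.2932, 0.0306], 0.61), ([0.6352, 0.2851, 0.0329], 0.45)]
core_large [([0.6367, -0.0478, 0.026], 0.61), ([0.6288, -0.0461, 0.025], 0.67)]
core_small [([0.6447, 0.025, 0.0193], 0.51), ([0.6582, 0.2555, -0.0003], 0.63)]
terminal [([0.6492, -0.241, 0.0294], 0.54), ([0.6284, -0.2452, 0.0261], 0.68)]
```

View pics/end.png

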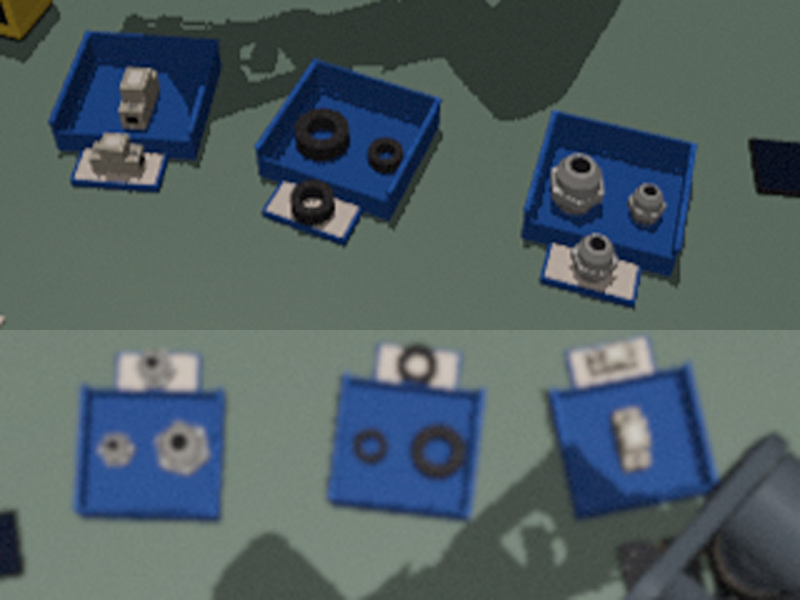

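All five parts stand upright and apart in the right bins. In the scene crop the terminal is at (138,98), the cores at (322,133) and (385,155), and the glands at (577,183) and (647,205). The arm is clear.

```bash
python3 -c "
from rig import bot
print(bot.hand_in())"
```

```text
the job is handed in; nothing more can be done
None
```

I handed the job in after about 28 s of robot time. In the final pictures both glands, both cores and the terminal block stand upright and apart in their matching bins, and the printer and phone were left alone. The hand-in returned no verdict.

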